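# Click the packed lunchbox shut

### The arm

A 7-joint arm with a two-finger parallel gripper is mounted at the origin on a cart in front of the work surface, level with it; the furniture and walls round the work are solid. World frame = base frame: x ahead of the robot, y to its left, z up, the work surface at z = 0. Lengths are in m, angles in rad, forces in N, time in s.
With the tool pointing down it reaches from about 0.425 to 0.925 m from the base axis. Payload 6.8 kg.
Tool frame: the origin (TCP) lies at the very end of the fingers, on their centre line; the grasp point (between the pads) lies 19 mm behind it; z points along the fingers, x is the direction in which the jaws open and shut, and the axes are right-handed (so a half turn about z gives the same grasp; the last joint's range is limited). The gripper opens to 85 mm and grips with 20 to 120 N. Pads are 22 mm wide; open, the fingers measure 114 mm over their backs; the gripper's body (76 mm by 85 mm) begins 54 mm behind the grasp point. The pads swing forward as they close: fully open they stand 13 mm farther back than shut.
Start: joints at [-1.291, 0.477, 0.022, 1.555, -0.011, 1.109, -0.083], TCP at [0.255, 0.625, 0.231] pointing down, gripper open.
Joint ranges: [-2.96, 2.96], [-0.34, 2.1], [-1.41, 1.46], [0.24, 2.44], [-1.37, 4.51], [0.17, 1.92], [-2.96, 2.96]. Speed limits (rad/s): [2.39, 2.39, 3.14, 3.14, 3.14, 3.14, 3.14].

### API

Orientations are given as a unit quaternion [w, x, y, z].
In Python, from station import bot gives the robot as it stands.
- The arm moves only by the shell command python3 -m creep 'ROWS' [FORCE]. ROWS is JSON, a list that holds one entry, the list of rows, each a list of 7 numbers: the shift along the tool's x, y, z in cm, then the turn, a rotation vector about the tool's x, y, z in rad, then the opening, from 0 (shut) to 1 (fully open). In form: [[[dx, dy, dz, wx, wy, wz, claw], ...]]. A call has 1 to 10 rows; each row is the pose to reach, as a shift and turn from the pose commanded when the call began, along the tool's axes at that moment; what a row does not reach only later rows make up. A row lasts 1/8 s, in which the tool goes at most 62.5 mm and 10.7 degrees, less where a joint would pass 70% of its speed; a pose out of reach is approached as far as the arm can. A call with a gripper value outside its range is refused whole. The fingers move at their own pace and stop on an object; FORCE is the grip in N (left out, the last holds). Time passes only in rows, so rows that repeat a pose let the fingers close. It gives the time, the measured TCP pose, the force and the opening at its end, in the units of the state.
- bot.get_obs(): the state, without advancing time (a new reading comes with each control period).
- bot.read_camera(name): name is "side" or "top" or "wrist"; returns (picture, depth): 480x640x3 uint8, blue, green, red; 480x640 float32, m along the optical axis (not along the pixel's ray), 0 where there is no reading.
- bot.calibration(name): a dict with "mtx" (3x3 intrinsics, pixels), "rvec" (rotation vector, rad) and "tvec" (3), from world to camera coordinates, as OpenCV has them. Camera axes: x right, y down, z forward; pixel columns grow to the right and rows downward; lengths in m; the calibration is good to about 2 mm. A picture is of the moment at which its call begins: read the wrist's pose just before it. calibration takes no time and is no camera call; for the wrist camera it gives the pose at the moment of the call.
- bot.hand_in(): hands the job in, once; it reports no verdict.
Trained networks look in the newest picture that a camera, given by its name, has taken for a name from the list of things; names that differ only in an ending like _2 or _b are one class to them, and where a whole thing is asked for, a point or a joint stands for the part that bears it (a point fixed in the world has none). Each returns a list of dicts, best first, with "p" (0 to 1); they miss things now and then, are a little off and sometimes report something else, mostly with a low value. They report only what shows in the picture. A call takes as long as a camera call.
- bot.find_in(camera, label): "xy" ([column, row] in pixels, amid what is visible of it).
- bot.silhouettes(camera, label): "mask" (480x640 bool, what is visible of it) and "xy" ([column, row] in pixels, amid what is visible of it).
The state is a dict: "t": time; "q": joint angles; "joint_vel": joint speeds; "joint_torque": joint torques, N m; "eef_pos": TCP position; "tool_rot": TCP orientation; "contact_force": force on the tool from outside, world axes, zero at the start; "torque": the same for the moment, N m; "gripper_width": opening from 0.0 (shut) to 1.0 (fully open).
Only numpy, scipy, OpenCV 4.12 (cv2) and the standard library are available. Lean on these libraries where they do the work, as an engineer would, in place of code of your own. Each camera call takes 0.05 s, during which the arm holds its last target.

### The job

The packed lunchbox on the worktop has been left open. Swing its hinged lid down and press the lid's free edge, opposite the hinge, past the spring catch until it clicks and the lid stays shut by itself. Leave the lunchbox standing where it is with the apple inside, and do not knock over or shove the things around it.

Things in the scene. Friction and masses are not known exactly. Their poses are not given: they have to be found in the camera images.
- lunchbox: Teal open-topped lunchbox, 130 (x) x 120 (y) x 80 mm high, about 1.2 kg, loose on its rubber feet, walls 4 mm. Origin: centre of its underside; z up; the hinge runs along the rim on its +x side (the side away from the robot at yaw 0; the box starts at a yaw between -1.2 and 0.5), the catch is in the middle of its -x wall. The catch is an orange spring bolt whose nose stands 5 mm out of that wall, 65 mm above the underside.
- lid (a joint): Angle of the cream lid in rad: 0 is fully shut, it grows as the lid opens upward, stop at 1.3. It starts between about 0.45 and 1.1 (free edge up, never past upright) and the stiff hinge (0.12 N m) keeps it wherever it is left. Lowered without force it stops at about 0.10, where the rib inside the lid's grey flap rests on the catch; about 10 N (at most 15 N) straight down on the free edge takes it past, and then it is held within 0.02 of 0.
- lid_hinge (a point): Point on the lid's hinge axis, middle of its length, fixed on the lunchbox 68 mm to +x of the origin and 82 mm above the underside. Its axes are those of the lunchbox; the hinge axis is y.
- lid_edge (a point): Point on the lid's outer (top) face where to press: on the grey ribbed thumb pad, in the middle of the free edge, 130 mm from the hinge axis, 13 mm in from the end of the lid and 6 mm above the hinge plane. It moves with the lid; its z is the outward normal of the lid, its x points from the free edge to the hinge. The lid is 139 x 124 x 6 mm, with a raised panel in the middle; under the free edge hangs a grey flap, 34 mm wide and 31 mm deep, that slides down over the catch.
- catch (a joint): How far the catch's spring bolt is pushed in, m: 0 is out (its rest, also with the lid clicked shut), about 0.003 while the rib passes.
- apple: Red apple, 72 mm wide, 63 mm high, loose inside the lunchbox. Origin: centre of its underside.
- food_tub: White shut food tub, 99 x 149 x 59 mm, a bystander; it, the roll of tape and the lunchbox stand in a row in any order. Origin: centre of its underside.
- mug_1: Cream mug with yellow stripes, 86 mm wide, 101 mm high, a bystander. Origin: centre of its underside.
- glass_1: Clear drinking glass, 80 mm wide, 91 mm high, a bystander. Origin: centre of its underside.
- tape_1: Roll of tan tape lying flat, 100 mm wide, 25 mm high, a bystander. Origin: centre of its underside.

How it is judged:
At the end, for the whole second after the job is handed in: The lid is clicked shut (within 0.035 rad of fully shut) with the catch sprung back out (pushed in less than 1.5 mm), the lunchbox stands level and still within 50 mm of where it started, and the apple is inside it (value of joint lid below 0.035 rad and value of joint catch below 0.0015 m and distance of lunchbox from where it was at the start of the episode below 0.05 m and angle between lunchbox's own z axis and vertical below 0.05 rad and linear speed of lunchbox below 0.02 m/s and horizontal distance between apple and lunchbox below 0.07 m and height (world z) of apple below 0.085 m); the robot touches nothing.
It fails at once if the mug or the glass is tipped over or shoved more than 60 mm (angle between any of mug_1, glass_1's own z axis and vertical above 0.5 rad or distance of any of mug_1, glass_1 from where it was at the start of the episode above 0.06 m).
It fails at once if the roll of tape or the food tub is shoved more than 60 mm (distance of any of tape_1, food_tub from where it was at the start of the episode above 0.06 m).
It also fails if it takes over 32 s, if anything falls off the work surface, if the arm or the gripper's body presses on something with over 40 N, if the wrist force passes 120 N, or if a joint passes its speed limit or range.

## Working session

There is one attempt and no reset: what is moved stays moved. The work goes in short steps, Python scripts to look and compute and a shell command to move; the robot and the scene stay as the last step left them, time stands still between calls to the robot, and variables do not carry over. Pictures are saved under pics/ and viewed, and the job is handed in when it is done.

```bash
mkdir -p pics; ls
cat > h.py <<'E'
import numpy as np, cv2
from station import bot
from scipy.spatial.transform import Rotation as R
def cal(n):
    c=bot.calibration(n); return np.array(c["mtx"]),cv2.Rodrigues(np.array(c["rvec"],float))[0],np.array(c["tvec"],float).ravel()
def cloud(d,C):
    K,Rm,t=C; v,u=np.mgrid[0:480,0:640]
    P=np.stack([(u-K[0,2])/K[0,0]*d,(v-K[1,2])/K[1,1]*d,d],-1)
    W=(P-t)@Rm; W[d<=0]=np.nan; return W
E
python3 - <<'E'
from h import *
for n in("top","side"):
    im,d=bot.read_camera(n); cv2.imwrite(f"pics/{n}0.png",im); np.save(f"{n}0.npy",d)
    W=cloud(d,cal(n))
    for l in ("lunchbox","lid_edge","lid","lid_hinge","apple","food_tub","mug_1","glass_1","tape_1"):
        for r in bot.silhouettes(n,l)[:2]:
            m=r["mask"]; p=W[m]; p=p[~np.isnan(p[:,0])]
            print(n,l,round(r["p"],2),np.round(r["xy"]),m.sum(),np.round(np.percentile(p,[3,50,97],axis=0),3).tolist() if len(p) else None)
    for l in ("lid_edge","lid_hinge","catch"):
        for r in bot.find_in(n,l)[:2]:
            u,v=np.round(r["xy"]).astype(int); print(n,"pt",l,round(r["p"],2),u,v,np.round(W[v,u],3))
o=bot.get_obs();print(o["t"],o["eef_pos"],o["tool_rot"])
E
```

```text
pics
top lunchbox 0.63 [319. 298.] 6028 [[0.459, 0.089, 0.004], [0.519, 0.154, 0.13], [0.593, 0.218, 0.185]]
top lid_edge 0.64 [321. 288.] 4494 [[0.481, 0.086, 0.088], [0.534, 0.15, 0.15], [0.597, 0.205, 0.185]]
top lid 0.59 [321. 284.] 4434 [[0.481, 0.087, 0.09], [0.533, 0.151, 0.151], [0.595, 0.205, 0.185]]
top lid_hinge 0.88 [319. 296.] 5950 [[0.459, 0.09, 0.005], [0.519, 0.154, 0.132], [0.591, 0.218, 0.185]]
top apple 0.38 [320. 294.] 5935 [[0.459, 0.09, 0.005], [0.519, 0.154, 0.131], [0.592, 0.218, 0.185]]
top food_tub 0.78 [414. 281.] 4283 [[0.502, -0.088, 0.053], [0.548, -0.02, 0.057], [0.595, 0.048, 0.062]]
top mug_1 0.89 [372. 150.] 2212 [[0.741, 0.002, 0.007], [0.813, 0.032, 0.06], [0.837, 0.076, 0.101]]
top glass_1 0.87 [294. 168.] 1817 [[0.737, 0.15, 0.009], [0.789, 0.184, 0.042], [0.811, 0.219, 0.091]]
top tape_1 0.59 [185. 308.] 1140 [[0.473, 0.32, 0.004], [0.517, 0.368, 0.024], [0.563, 0.411, 0.027]]
top pt lid_edge 0.89 319 288 [0.532 0.152 0.153]
top pt lid_edge 0.29 374 154 [0.815 0.022 0.01 ]
top pt lid_hinge 0.97 320 296 [0.518 0.152 0.166]
side lunchbox 0.84 [372
[... 615 characters left out ...]
 222.] 981 [[0.5, -0.088, 0.049], [0.562, -0.036, 0.055], [0.599, 0.053, 0.062]]
side mug_1 0.87 [252. 228.] 1377 [[0.75, 0.001, 0.025], [0.794, 0.057, 0.076], [0.834, 0.082, 0.098]]
side glass_1 0.83 [251. 268.] 1546 [[0.739, 0.147, 0.007], [0.767, 0.204, 0.063], [0.808, 0.224, 0.089]]
side glass_1 0.27 [372. 276.] 4811 [[0.454, 0.083, 0.005], [0.527, 0.186, 0.056], [0.6, 0.229, 0.18]]
side tape_1 0.75 [373. 366.] 1610 [[0.475, 0.324, -0.001], [0.519, 0.381, 0.019], [0.563, 0.416, 0.025]]
side pt lid_edge 0.89 369 230 [0.538 0.175 0.155]
side pt lid_hinge 0.95 375 275 [0.522 0.216 0.077]
1.3 [0.25521774 0.62491225 0.23132316] [-4.11938483e-05  8.30112259e-01  5.57596302e-01  8.49298303e-06]
```

Run:
```python
import cv2
a=cv2.imread("pics/top0.png");b=cv2.imread("pics/side0.png")
cv2.imwrite("pics/t.png",cv2.resize(a[200:400,140:480],None,fx=2.3,fy=2.3))
cv2.imwrite("pics/s.png",cv2.resize(b[170:410,200:500],None,fx=2.4,fy=2.4))
```

```text
(no output)
```

View pics/t.png

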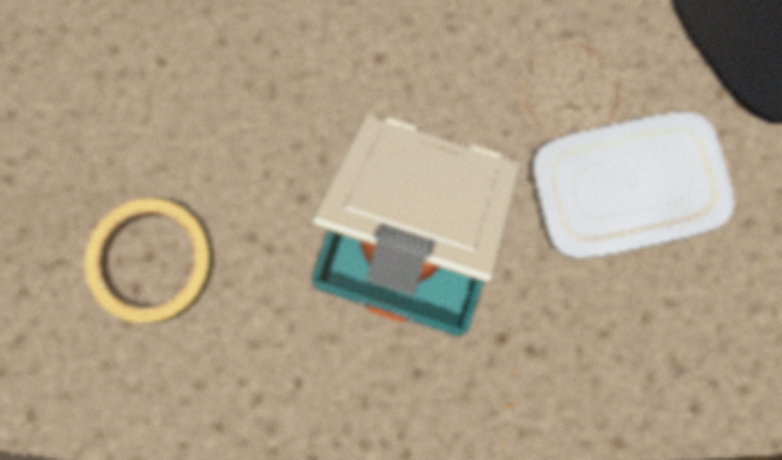

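View pics/s.png

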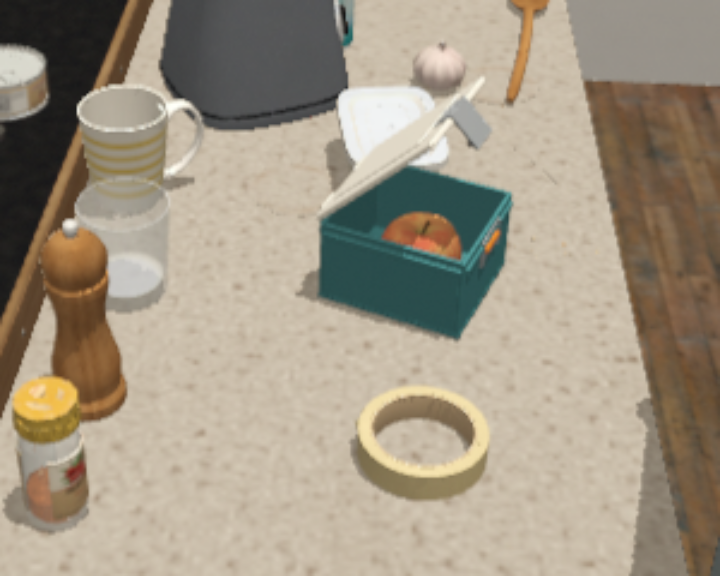

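Run:
```python
from h import *
K=cal("top"); W=cloud(np.load("top0.npy"),K)
im=cv2.imread("pics/top0.png")
# lid points: in region, z>0.085, lunchbox neighbourhood
m=(W[...,2]>.083)&(W[...,0]>.43)&(W[...,0]<.65)&(W[...,1]>.06)&(W[...,1]<.26)
p=W[m]; print(len(p))
c=p.mean(0)
for _ in range(6):
    q=p if _==0 else p[abs((p-c)@n)<.004]
    c=q.mean(0); n=np.linalg.svd(q-c)[2][2]; n*=np.sign(n[2])
print(len(q),c,n,"lid angle",np.arccos(n[2]),"uphill->hinge dir yaw",np.arctan2(-n[1],-n[0]), )
h=cv2.minAreaRect(q[:,:2].astype(np.float32)*1000);print(h,cv2.boxPoints(h))
# footprint yaw from lid; hinge-normal direction: n tilts toward hinge (+x of box)
yaw=np.arctan2(n[1],n[0]);print("yaw",yaw)
e=np.array([np.cos(yaw),np.sin(yaw)]);f=np.array([-e[1],e[0]])
print("along e",np.percentile(q[:,:2]@e,[0.5,99.5]),"f",np.percentile(q[:,:2]@f,[.5,99.5]), "z",np.percentile(q[:,2],[.5,99.5]))
```

```text
4440
4036 [0.5393089  0.14583746 0.14322215] [ 0.66036167 -0.26702231  0.70187004] lid angle 0.7927768787460698 uphill->hinge dir yaw 2.7573353134674936
((543.9956665039062, 144.5902099609375), (123.83651733398438, 104.86245727539062), 67.99958038330078) [[472.187    106.822205]
 [569.41345   67.53933 ]
 [615.8043   182.35822 ]
 [518.5779   221.64108 ]]
yaw -0.38425734012229973
along e [0.39947369 0.50079786] f [0.27662308 0.39895768] z [0.08571117 0.18817098]
```

The top view shows the box at about (319, 298), with the lid open about 0.79 rad and the orange catch on the near-left wall. The tape, at about (205, 312), and the tub, at about (415, 280), stand on either side of it. In the side view the free edge is up and the path in from the left is clear above z = 0.2. I'll check the hinge geometry by reprojecting it, then work out the waypoints.

```bash
cat >> h.py <<'E'
yaw=-.384; e=np.array([np.cos(yaw),np.sin(yaw),0]); f=np.array([-e[1],e[0],0]); Z=np.array([0,0,1.])
H=.496*e+.338*f+.082*Z
def edge(a,r=.130,off=.006): return H-e*r*np.cos(a)+Z*r*np.sin(a)+off*(e*np.sin(a)+Z*np.cos(a))
def totool(p):
    o=bot.get_obs(); return R.from_quat(np.roll(o["tool_rot"],-1)).inv().apply(np.asarray(p)-o["eef_pos"])*100
E
python3 - <<'E'
from h import *
print("edge",edge(.79),edge(0),"H",H)
for n in("top","side"):
    K,Rm,t=cal(n);im=cv2.imread(f"pics/{n}0.png")
    O=H-.068*e-.082*Z
    P=[edge(.79),H,O-.065*e+.065*Z]+[O+s*.065*e+u*.06*f+.08*Z for s in(-1,1) for u in (-1,1)]
    for k,p in enumerate(P):
        x=K@(Rm@p+t);x=x[:2]/x[2]; cv2.circle(im,tuple(np.round(x).astype(int)),1,(0,0,255) if k<3 else (255,0,255),-1)
    w=im[230:360,250:400] if n=="top" else im[190:320,320:430]
    cv2.imwrite(f"pics/{n}_pr.png",cv2.resize(w,None,fx=4,fy=4))
print("tool cm to above", totool(edge(.79)+.045*Z), totool(edge(.79)+.0*Z))
for a in np.arange(.8,-.05,-.1): print(round(a,2),np.round((totool(edge(a))-totool(edge(.79)+.045*Z)),2))
W=cloud(np.load("side0.npy"),cal("side")); print("mill top",W[267,229],"jar",W[340,220])
E
```

```text
edge [0.50561918 0.16024918 0.178569  ] [0.46597118 0.17626929 0.088     ] H [0.58650374 0.12756711 0.082     ]
tool cm to above [-33.54603595  40.75287494   0.77100147] [-33.54630612  40.75314008   5.27100145]
0.8 [0.   0.1  4.41]
0.7 [-0.   -0.83  5.32]
0.6 [-0.01 -1.67  6.32]
0.5 [-0.01 -2.4   7.4 ]
0.4 [-0.01 -3.02  8.54]
0.3 [-0.01 -3.52  9.74]
0.2 [-0.02 -3.9  10.99]
0.1 [-0.02 -4.15 12.26]
0.0 [-0.02 -4.28 13.56]
mill top [0.78110766 0.33259617 0.16244588] jar [0.77446656 0.45567874 0.10547388]
```

```bash
python3 -c "
import cv2,numpy as np
a=cv2.imread('pics/top_pr.png');b=cv2.imread('pics/side_pr.png');print(a.shape,b.shape)
b=cv2.resize(b,None,fx=.45,fy=.45);a=cv2.resize(a,None,fx=.9,fy=.9)
c=np.zeros((600,800,3),np.uint8);c[:a.shape[0],:a.shape[1]]=a;c[:b.shape[0],550:550+b.shape[1]]=b;cv2.imwrite('pics/pr.png',c)"
```

```text
(520, 600, 3) (520, 440, 3)
```

View pics/pr.png

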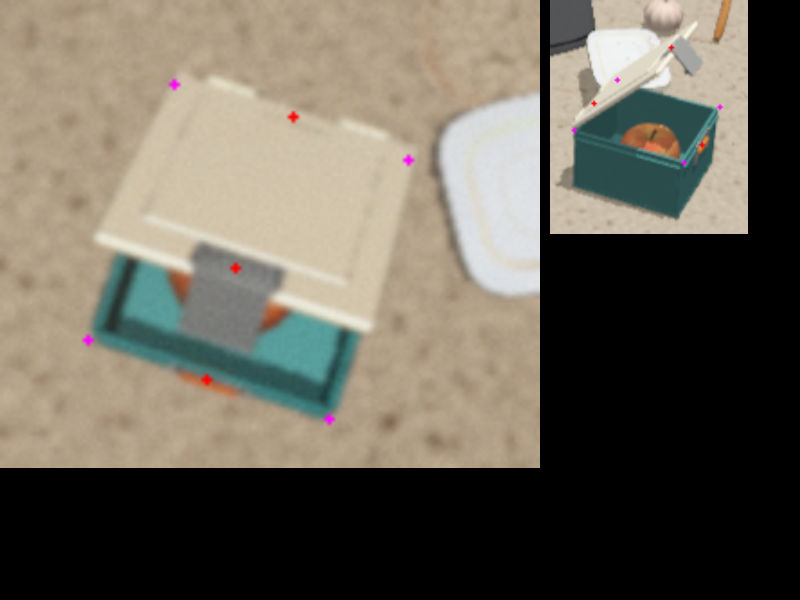

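The reprojected points land on the pad, the hinge, the catch and the rim corners. Next: move above the pad with the fingers shut.

```bash
python3 -m creep '[[[-3.4,4.1,-1,0,0,0,0],[-7,8.5,-2,0,0,0,0],[-11,13,-2,0,0,0,0],[-15,18,-2,0,0,0,0],[-19,23,-2,0,0,0,0],[-23,28,-2,0,0,0,0],[-27,33,-1,0,0,0,0],[-31,38,0,0,0,0,0],[-33.5,40.5,0.8,0,0,0,0],[-33.5,40.5,0.8,0,0,0,0]]]' 40; python3 -c "
from h import *
print(np.round(totool(edge(.79)),2)); o=bot.get_obs(); print(o['t'],o['eef_pos'],o['contact_force'],o['gripper_width'])"
```

```text
t: 2.55
eef_pos: [0.5045, 0.1571, 0.2229]
tool_rot: [0.001, 0.832, 0.555, -0.001]
contact_force: [-0.0, 0.6, -0.7]
gripper_width: -0.001
[ 0.34 -0.02  4.43]
2.55 [0.50451743 0.15709867 0.22286883] [-0.03091466  0.56510434 -0.65157301] -0.001410753013278295
```

```bash
python3 -m creep '[[[0.1,0,2,0,0,0,0],[0.2,0,3.8,0,0,0,0],[0.2,0,4.4,0,0,0,0],[0.2,-0.8,5.3,0,0,0,0],[0.2,-1.7,6.3,0,0,0,0],[0.2,-2.4,7.4,0,0,0,0],[0.2,-3.0,8.5,0,0,0,0],[0.2,-3.5,9.7,0,0,0,0],[0.2,-3.9,11.0,0,0,0,0],[0.2,-3.9,11.0,0,0,0,0]]]'
python3 - <<'E'
from h import *
for a in(.2,.1,0): print(np.round(totool(edge(a)),2))
o=bot.get_obs(); print(o['t'],o['eef_pos'],o['contact_force'])
v=[]
for n in("top","side"):
    im,d=bot.read_camera(n); v.append(im[190:360,250:450] )
cv2.imwrite("pics/c1.png",cv2.resize(np.hstack(v),None,fx=2,fy=2))
E
```

```text
t: 3.8
eef_pos: [0.467, 0.1779, 0.112]
tool_rot: [-0.0, 0.83, 0.558, -0.001]
contact_force: [0.1, 0.3, -0.2]
gripper_width: -0.004
[-0.19  0.34 -0.17]
[-0.19  0.09  1.11]
[-0.19 -0.03  2.41]
3.8 [0.46703341 0.17794725 0.11204964] [ 0.08224601  0.25271706 -0.21855614]
```

View pics/c1.png

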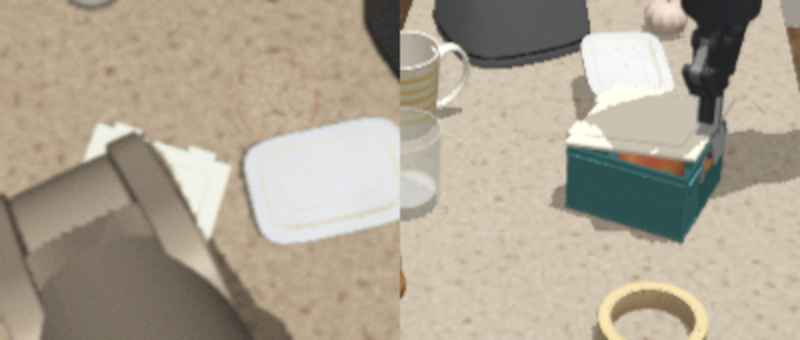

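The lid has followed the tip down to about 0.2 rad. Now I press slowly.

```bash
python3 -m creep '[[[-0.1,0.1,0.5,0,0,0,0],[-0.1,0.1,1.0,0,0,0,0],[-0.1,0.1,1.2,0,0,0,0],[-0.1,0.1,1.4,0,0,0,0],[-0.1,0.1,1.6,0,0,0,0]]]'; python3 -m creep '[[[0,0,0.15,0,0,0,0],[0,0,0.3,0,0,0,0],[0,0,0.45,0,0,0,0]]]'
```

```text
t: 4.53
eef_pos: [0.4689, 0.177, 0.0981]
tool_rot: [-0.0, 0.83, 0.558, 0.0]
contact_force: [-4.1, -0.9, 12.9]
gripper_width: 0.004
t: 4.9
eef_pos: [0.4685, 0.1771, 0.0931]
tool_rot: [-0.0, 0.83, 0.558, -0.0]
contact_force: [-2.8, 0.2, 4.0]
gripper_width: -0.002
```

```bash
python3 -m creep '[[[0,0,0.15,0,0,0,0],[0,0,0.3,0,0,0,0],[0,0,0.3,0,0,0,0]]]'; python3 -m creep '[[[0,0,0.15,0,0,0,0],[0,0,0.3,0,0,0,0],[0,0,0.3,0,0,0,0]]]'
```

```text
t: 5.28
eef_pos: [0.4687, 0.1767, 0.0895]
tool_rot: [0.0, 0.83, 0.558, -0.0]
contact_force: [-0.3, -0.1, 0.7]
gripper_width: 0.0
t: 5.65
eef_pos: [0.4686, 0.1768, 0.0866]
tool_rot: [0.0, 0.83, 0.558, -0.0]
contact_force: [-0.8, -0.2, 0.7]
gripper_width: -0.001
```

```bash
python3 -m creep '[[[0,0,0.1,0,0,0,0],[0,0,0.2,0,0,0,0],[0,0,0.2,0,0,0,0]]]'
python3 - <<'E'
from h import *
o=bot.get_obs(); print(o['t'],o['eef_pos'],o['contact_force'])
im,d=bot.read_camera("side"); cv2.imwrite("pics/c2.png",cv2.resize(im[190:340,310:460],None,fx=4,fy=4))
E
```

```text
t: 6.02
eef_pos: [0.4688, 0.177, 0.0857]
tool_rot: [-0.0, 0.83, 0.558, 0.0]
contact_force: [-4.0, -1.1, 11.5]
gripper_width: 0.0
6.025 [0.46881178 0.17702603 0.08570477] [-4.02457893 -1.11754181 11.54814401]
```

View pics/c2.png

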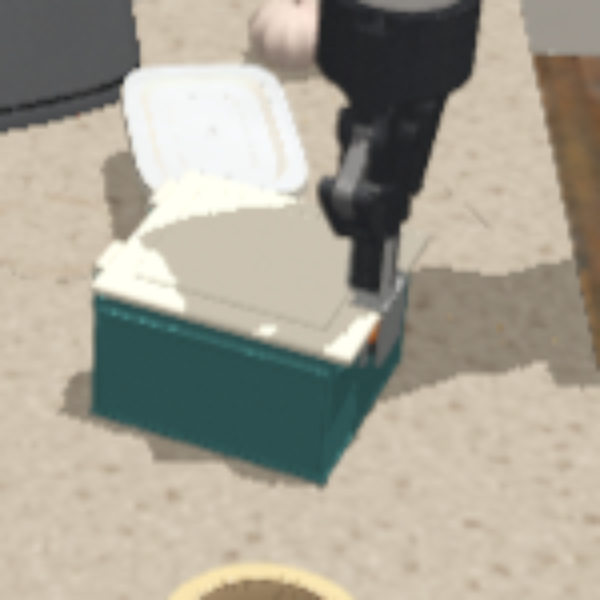

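The lid looks shut and seated. One more small push to make sure, then I lift off and check.

```bash
python3 -m creep '[[[0,0,0.1,0,0,0,0],[0,0,0.2,0,0,0,0],[0,0,0.2,0,0,0,0]]]'; python3 -m creep '[[[0,0,-1,0,0,0,0],[0,0,-4,0,0,0,0],[0,0,-9,0,0,0,0],[-0,0,-14,0,0,0,0],[6,-4,-16,0,0,0,0],[12,-8,-16,0,0,0,0],[18,-12,-16,0,0,0,0],[24,-16,-16,0,0,0,0],[24,-16,-16,0,0,0,0]]]'
python3 - <<'E'
from h import *
v=[]
for n in("top","side"):
    im,d=bot.read_camera(n); W=cloud(d,cal(n))
    v.append(cv2.resize(im[220:370,240:400] if n=="top" else im[190:340,310:470],None,fx=2.5,fy=2.5))
    if n=="top":
        for l in ("lid","lunchbox"):
            for r in bot.silhouettes(n,l)[:1]:
                q=W[cv2.erode(r["mask"].astype(np.uint8),np.ones((3,3)))>0]; q=q[q[:,2]>.07]
                for _ in range(6):
                    c=q.mean(0); nn=np.linalg.svd(q-c,full_matrices=False)[2][2]; nn*=np.sign(nn[2]); q=q[abs((q-c)@nn)<.004]
                print(l,len(q),c,nn,"angle about hinge",np.arctan2(nn@e,nn[2]),"other",np.arctan2(nn@f,nn[2]))
                b=cv2.minAreaRect(q[:,:2].astype(np.float32)*1000);print(b,"expected lid centre",H-.0735*e)
    for l in ("food_tub","mug_1","glass_1","tape_1"):
        for r in bot.silhouettes(n,l)[:1]:
            p=W[r["mask"]];print(n,l,np.round(np.nanmedian(p,0),3))
cv2.imwrite("pics/c3.png",np.hstack(v))
o=bot.get_obs(); print(o['t'],o['eef_pos'],o['contact_force'])
E
```

```text
t: 6.45
eef_pos: [0.4689, 0.1772, 0.0851]
tool_rot: [-0.0, 0.83, 0.557, 0.0]
contact_force: [-8.8, -3.0, 27.9]
gripper_width: 0.001
t: 7.58
eef_pos: [0.4095, 0.4629, 0.2426]
tool_rot: [-0.0, 0.829, 0.559, -0.0]
contact_force: [0.9, -0.1, -0.6]
gripper_width: 0.002
lid 5352 [0.52084086 0.15344463 0.08734572] [ 1.27890451e-03 -2.11964984e-04  9.99999160e-01] angle about hinge 0.0012651756956475685 other 0.0002825906561731368
((523.261474609375, 152.81863403320312), (119.04533386230469, 143.6066131591797), 68.58723449707031) expected lid centre [0.51835648 0.15510257 0.082     ]
lunchbox 5533 [0.5212423  0.15347488 0.08730216] [1.64007399e-03 1.02771820e-04 9.99998650e-01] angle about hinge 0.001482132475827793 other 0.0007097125957468245
((523.7254028320312, 152.99620056152344), (121.06182861328125, 144.48623657226562), 67.99390411376953) expected lid centre [0.51835648 0.15510257 0.082     ]
top food_tub [ 0.549 -0.021  0.057]
top mug_1 [0.812 0.031 0.061]
top glass_1 [0.789 0.185 0.042]
top tape_1 [0.518 0.367 0.024]
side food_tub [ 0.55  -0.024  0.055]
side mug_1 [0.793 0.049 0.075]
side glass_1 [0.767 0.202 0.063]
side tape_1 [0.518 0.379 0.019]
8.175 [0.41176195 0.45893024 0.24301644] [0.05671907 1.23415337 0.76990871]
```

View pics/c3.png

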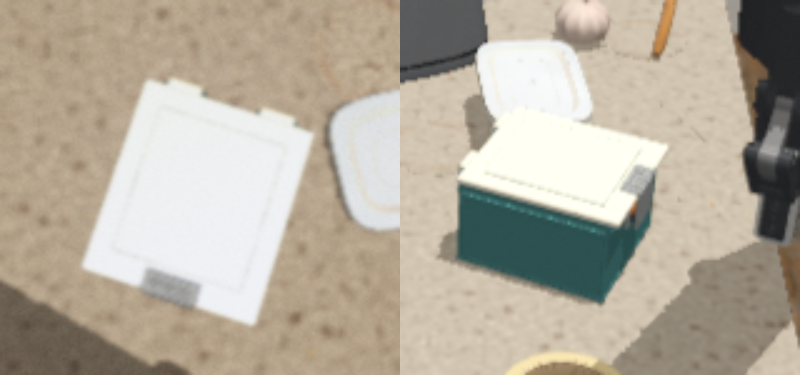

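The lid is flat in both views: it measures 0.001 rad with nothing touching it. The box has moved no more than about 3 mm, and the bystanders are where they were. The arm is clear, so I'll hand in.

```bash
python3 -m creep '[[[0,0,0,0,0,0,0],[0,0,0,0,0,0,0]]]'; python3 -c "
from station import bot
print(bot.hand_in())"
```

```text
t: 8.43
eef_pos: [0.4113, 0.4596, 0.2428]
tool_rot: [-0.0, 0.83, 0.558, 0.0]
contact_force: [-0.0, -0.0, -0.1]
gripper_width: 0.0
the job is handed in; nothing more can be done
None
```

I swung the lid down with the closed fingers on the thumb pad, pressed it past the catch, backed the arm off and handed in at about 8.4 s; the hand-in gives no verdict.

- **Click:** the force peaked at about 13 N with the free edge near the rib's resting height, then dropped off. I then pressed the seated lid to about 28 N before lifting.
- **Lid:** after release it measured about 0.001 rad from flat, so it stays shut by itself.
- **Lunchbox and bystanders:** the lunchbox stands level and moved no more than about 3 mm. The tub, mug, glass and tape moved no more than about 2 mm in the top view. The side view's median for the tub shifted by about 12 mm, probably because the closed lid changed how much of the tub that camera sees.
- **Not checked directly:** I could not see the catch bolt's travel or the apple under the shut lid. The catch springing back is inferred from the force drop and the lid staying flat. The apple was inside before closing.

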